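Shut the gold-ringed forceps and put them in their case

TASK

The ring forceps with the gold finger rings lie open on the instrument table. Fold them shut and lay them flat inside the open aluminium storage case with the blue floor, staying shut; they only fit when folded. Leave the green-ringed forceps where they lie.

Things in the scene. Friction and masses are not known exactly. Their poses are not given: they have to be found in the camera images.
- gold: Ring forceps to store: two steel legs on a pivot, flat on the table, 9 mm thick, 188 mm long, about 95 g, gold finger rings. Origin at its underside, on the middle line when shut; x along one leg (the right one, looking from pivot to rings), z up. Pivot at x -50 mm, jaw tip -100, ring end +88. Shank bars 8 mm wide; shut, the two shanks are 18 mm wide over all and the rings 69 mm.
- gold_leg (a joint): Opening q of the gold-ringed pair: 0 shut, starts 0.42-0.60 rad; the second leg swings counter-clockwise from above. The middle line runs from the pivot at q/2 counter-clockwise of body x; 50 mm along it the open shanks span 38-50 mm. Squeezing both shanks there folds and holds them, the origin then between the fingers. Light hinge friction (0.02 N m), no spring: stays as left.
- case: Storage case, fixed: open aluminium box 228 (x) by 104 (y) by 22 mm high, blue floor 4 mm above the table; inside 220 by 96 mm, walls 4 mm. The middle 84 mm of both long sides is cut away to the floor for the fingers. Origin at the centre of its underside, x along its length, z up. Shut forceps fit with their origin at its centre and x along its x, either way round.
- plain: A second pair of forceps of the same shape and size, partly open, with green finger rings: not to be moved. Frame as for the gold-ringed pair.
Mind the look-alikes: they are no part of the job. Leave any brown or purple look-alike of the gold alone.

How it is judged:
By the outcome, as a careful person would: the job done as asked, in the order asked, and still so for the second after the job is handed in, with the robot touching nothing.
It also fails if it takes over 35 s, if anything falls off the work surface, if the arm or the gripper's body presses on something with over 40 N, if the wrist force passes 120 N, or if a joint passes its speed limit or range.

ROBOT

A 7-joint arm with a two-finger parallel gripper is mounted at the origin on the work surface. World frame = base frame: x ahead of the robot, y to its left, z up, the work surface at z = 0. Lengths are in m, angles in rad, forces in N, time in s.
With the tool pointing down it reaches from about 0.425 to 0.925 m from the base axis. Payload 6.8 kg.
Tool frame: the origin (TCP) lies midway between the tips of the shut fingers; the grasp point (between the pads) lies 19 mm behind it; z points along the fingers, y is the direction in which the jaws open and shut (so a half turn about z gives the same grasp; the last joint's range is limited). The gripper opens to 85 mm and grips with 20 to 120 N. Pads are 22 mm wide; open, the fingers measure 114 mm over their backs; the gripper's body (76 mm by 85 mm) begins 54 mm behind the grasp point. The pads swing forward as they close: fully open they stand 13 mm farther back than shut.
Start: joints at [1.044, 0.477, 0.022, 1.555, -0.011, 1.109, -0.083], TCP at [0.275, -0.617, 0.231] pointing down, gripper open.
Joint ranges: [-2.96, 2.96], [-0.34, 2.1], [-1.41, 1.46], [0.24, 2.44], [-1.37, 4.51], [0.17, 1.92], [-2.96, 2.96]. Speed limits (rad/s): [2.39, 2.39, 3.14, 3.14, 3.14, 3.14, 3.14].

INTERFACE

Orientations are given as a unit quaternion [w, x, y, z].
In Python, from bench import * gives the robot as it stands.
- The arm moves only by the shell command python3 -m creep 'ROWS' [FORCE]. ROWS is JSON, one flat list of numbers, 7 for each row, row after row: the shift along the tool's x, y, z in m, then the turn, a rotation vector about the tool's x, y, z in rad, then the gripper's target within -1 to 1 (fully open at 1, half-way at 0, shut at -1). In form: [tx, ty, tz, wx, wy, wz, claw, tx, ty, tz, wx, wy, wz, claw, ...]. A call has 1 to 20 rows; each row is the pose to reach, as a shift and turn from the pose commanded when the call began, along the tool's axes at that moment; what a row does not reach only later rows make up. A row lasts 1/12 s, in which the tool goes at most 41.7 mm and 7.16 degrees, less where a joint would pass 70% of its speed; a pose out of reach is approached as far as the arm can. A call with a gripper value outside its range is refused whole. The fingers move at their own pace and stop on an object; FORCE is the grip in N (left out, the last holds). Time passes only in rows, so rows that repeat a pose let the fingers close. It gives the time, the measured TCP pose, the force and the opening at its end, in the units of the state.
- state(): the state, without advancing time (a new reading comes with each control period).
- get_image(name): name is "scene" or "top" or "wrist"; returns the picture (384x512x3 uint8, blue, green, red); there is no depth.
- camera_info(name): a dict with "K" (3x3 intrinsics, pixels), "k1" (the pictures are not rectified: a ray, as slopes to the right and down, at radius r is drawn at 1 + k1 r^2 times it, then the intrinsics apply), "R" (3x3) and "t" (3): a world point X has camera coordinates R X + t; the wrist camera has in their place "hand_eye" (4x4, takes a point from camera to tool coordinates, whose origin is the TCP and whose axes are the flange's). Camera axes: x right, y down, z forward; pixel columns grow to the right and rows downward; lengths in m; the calibration is good to about 2 mm. A picture is of the moment at which its call begins: read the wrist's pose just before it. camera_info takes no time and is no camera call.
- sign_off(): hands the job in, once; it reports no verdict.
Trained networks look in the newest picture that a camera, given by its name, has taken for a name from the list of things; names that differ only in an ending like _2 or _b are one class to them, and where a whole thing is asked for, a point or a joint stands for the part that bears it (a point fixed in the world has none). Each returns a list of dicts, best first, with "conf" (0 to 1); they miss things now and then, are a little off and sometimes report something else, mostly with a low value. They report only what shows in the picture. A call takes as long as a camera call. They do not tell look-alikes from the thing itself.
- find_in(camera, label): "location" ([x, y, z] in m, in the coordinates of the camera as it stood for that picture, good to about 4 mm: the middle of the surface that is visible of it).
- regions_of(camera, label): "region" (384x512 bool, what is visible of it).
The state is a dict: "t": time; "q": joint angles; "qd": joint speeds; "joint_torque": joint torques, N m; "tool_pos": TCP position; "tool_rot": TCP orientation; "force": force on the tool from outside, world axes, zero at the start; "ft_torque": the same for the moment, N m; "grip_width": opening from 0.0 (shut) to 1.0 (fully open).
Only numpy, scipy, OpenCV 4.12 (cv2) and the standard library are available. Lean on these libraries where they do the work, as an engineer would, in place of code of your own. Each camera call takes 0.05 s, during which the arm holds its last target.

## Working session

There is one attempt and no reset: what is moved stays moved. The work goes in short steps, Python scripts to look and compute and a shell command to move; the robot and the scene stay as the last step left them, time stands still between calls to the robot, and variables do not carry over. Pictures are saved under pics/ and viewed, and the job is handed in when it is done.

```bash
ls; mkdir -p pics
python3 - <<'E'
from bench import *
import cv2
s=state();print({k:s[k] for k in('t','tool_pos','tool_rot','grip_width','force')})
for c in('scene','top','wrist'):
    cv2.imwrite(f'pics/{c}0.png',get_image(c)); 
    i=camera_info(c);print(c,i)
for c in('scene','top','wrist'):
  for l in('gold','case','plain'):
    print(c,l,[(d['conf'],d['location']) for d in find_in(c,l)])
E
```

```text
pics
{'t': 0.0, 'tool_pos': array([ 0.27423239, -0.61612204,  0.23031663]), 'tool_rot': array([-8.97097706e-04,  9.78153335e-01,  2.07882603e-01, -2.65957892e-04]), 'grip_width': 0.996717317229019, 'force': array([ 0.15998509, -0.31056754, -0.74414206])}
scene {'K': array([[443.69566573,   0.        , 255.23877862],
       [  0.        , 443.69566573, 187.51138896],
       [  0.        ,   0.        ,   1.        ]]), 'k1': -0.036714748109512474, 'R': array([[ 0.52006801,  0.85391002,  0.01915601],
       [ 0.65087333, -0.38168782, -0.65626086],
       [-0.55307611,  0.35376841, -0.75429088]]), 't': array([-0.23811192, -0.25592725,  1.35821906])}
top {'K': array([[371.3805711 ,   0.        , 264.25934757],
       [  0.        , 371.3805711 , 194.00785236],
       [  0.        ,   0.        ,   1.        ]]), 'k1': -0.11251996772236272, 'R': array([[-0.01861583, -0.99979911, -0.00742864],
       [-0.99595741,  0.0191963 , -0.08775157],
       [ 0.08787655,  0.00576504, -0.99611469]]), 't': array([0.04127097, 0.44146561, 0.7599554 ])}
wrist {'K': array([[318.51512773,   0.        , 259
[... 257 characters left out ...]
259e-01, -2.61196537e-04,  1.18867016e-03,
        -1.04766334e-03],
       [-1.21136131e-03, -3.07771409e-01,  9.51459559e-01,
        -1.41188836e-01],
       [ 0.00000000e+00,  0.00000000e+00,  0.00000000e+00,
         1.00000000e+00]])}
scene gold [(0.91, [-0.2263, -0.0025, 1.123]), (0.89, [0.2866, 0.0313, 1.1134]), (0.89, [0.2392, -0.1162, 1.2358])]
scene case [(0.93, [0.0521, 0.1096, 1.0405]), (0.32, [-0.1491, 0.2172, 0.9398])]
scene plain [(0.72, [-0.1479, 0.2162, 0.9414])]
top gold [(0.93, [-0.275, 0.0565, 0.7868]), (0.81, [-0.2193, -0.1455, 0.806]), (0.72, [0.1982, 0.1441, 0.7758])]
top case [(0.43, [-0.2223, -0.1425, 0.8085])]
top plain []
wrist gold []
wrist case []
wrist plain []
```

View pics/top0.png

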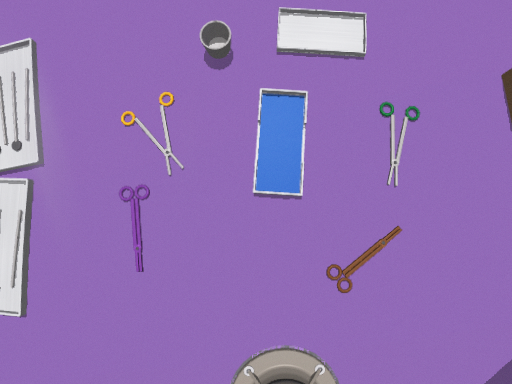

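View pics/scene0.png

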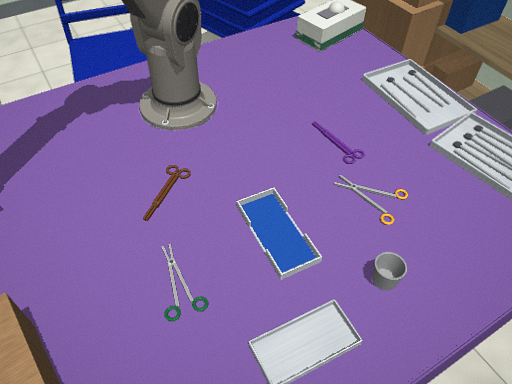

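The top view shows the gold forceps with rings at (128,118) and (166,98) and the pivot near (167,152). The blue case is centred at (281,142), the green pair is at (398,145), the purple one is at (137,230) and the cup is at (216,38). I'll measure by projecting a model onto the picture.

```bash
cat > h.py <<'E'
import numpy as np, cv2
from bench import *
from scipy.spatial.transform import Rotation as Ro
def cam(c,s=None):
    i=camera_info(c)
    if c=='wrist':
        q=s['tool_rot'];R=Ro.from_quat([q[1],q[2],q[3],q[0]]).as_matrix()
        T=np.eye(4);T[:3,:3]=R;T[:3,3]=s['tool_pos'];M=np.linalg.inv(T@i['hand_eye']);return i['K'],i['k1'],M[:3,:3],M[:3,3]
    return i['K'],i['k1'],i['R'],i['t']
def back(px,z,C):
    K,k,R,t=C
    p=cv2.undistortPoints(np.float64(px).reshape(-1,1,2),K,np.array([k,0,0,0,0.]))[:,0]
    d=np.c_[p,np.ones(len(p))]@R; o=-R.T@t
    return o+d*((z-o[2])/d[:,2])[:,None]
def proj(X,C):
    K,k,R,t=C
    return cv2.projectPoints(np.float64(X).reshape(-1,1,3),cv2.Rodrigues(R)[0],t,K,np.array([k,0,0,0,0.]))[0][:,0]
def mask(im,lo,hi):
    return cv2.inRange(cv2.cvtColor(im,cv2.COLOR_BGR2HSV),lo,hi)
def blobs(m,n=15):
    k,l,st,ce=cv2.connectedComponentsWithStats(m)
    return [(st[i,4],ce[i]) for i in range(1,k) if st[i,4]>n]
E
python3 - <<'E'
from h import *
for c in('top','scene'):
    im=cv2.imread(f'pics/{c}0.png');C=cam(c)
    b=blobs(mask(im,(18,150,150),(35,255,255)));print(c,b)
    print(back([x[1] for x in b],.006,C))
    m=mask(im,(100,180,100),(120,255,255));n,l,st,ce=cv2.connectedComponentsWithStats(m)
    for i in range(1,n):
        if st[i,4]>1500 and st[i,1]>60:
            ys,xs=np.where(l==i);w=back(np.c_[xs,ys],.004,C);r=cv2.minAreaRect(np.float32(w[:,:2]));print('blue',st[i],r)
C=cam('top')
print(back([[167,152]],.007,C))
E
```

```text
top [(np.int32(79), array([166.02531646,  98.11392405])), (np.int32(79), array([127.21518987, 117.89873418]))]
[[0.66182675 0.24762343 0.006     ]
 [0.61949448 0.33517804 0.006     ]]
scene [(np.int32(57), array([401.28070175, 193.63157895])), (np.int32(59), array([386.86440678, 218.38983051]))]
[[0.62121277 0.33750884 0.006     ]
 [0.66185006 0.25085452 0.006     ]]
blue [ 242  194   73   78 2702] ((0.5524176955223083, -0.0007894784212112427), (0.09234492480754852, 0.20871402323246002), 85.26422119140625)
[[0.53924407 0.24317951 0.007     ]]
```

Run:
```python
import cv2
a=cv2.imread('pics/top0.png')[80:190,100:200];cv2.imwrite('pics/a.png',cv2.resize(a,None,fx=5,fy=5,interpolation=2))
a=cv2.imread('pics/scene0.png')[160:240,320:420];cv2.imwrite('pics/b.png',cv2.resize(a,None,fx=6,fy=6,interpolation=2))
```

```text
(no output)
```

View pics/a.png

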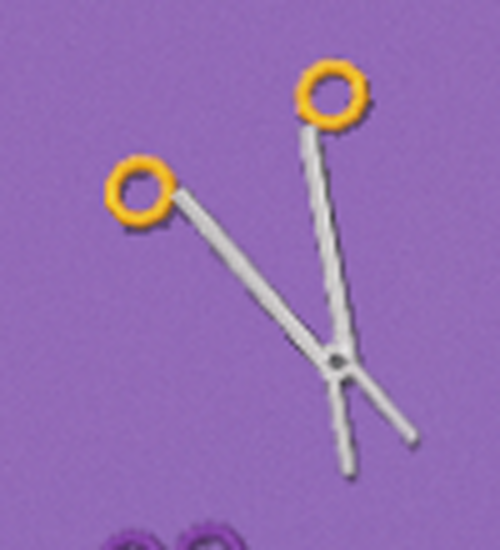

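```bash
python3 -m creep '[0.45,-0.36,0,0,0,0,1,0.45,-0.36,0,0,0,0,1,0.45,-0.36,0,0,0,0,1,0.45,-0.36,0,0,0,0,1,0.45,-0.36,0,0,0,0,1,0.45,-0.36,0,0,0,0,1,0.45,-0.36,0,0,0,0,1,0.45,-0.36,0,0,0,0,1,0.45,-0.36,0,0,0,0,1,0.45,-0.36,0,0,0,0,1,0.45,-0.36,0,0,0,0,1,0.45,-0.36,0,0,0,0,1,0.45,-0.36,0,0,0,0,1,0.64,-0.68,0.03,0,0,0,1,0.64,-0.68,0.03,0,0,0,1,0.64,-0.68,0.03,0,0,0,1,0.64,-0.68,0.03,0,0,0,1,0.64,-0.68,0.03,0,0,0,1,0.64,-0.68,0.03,0,0,0,1,0.64,-0.68,0.03,0,0,0,1]'
python3 - <<'E'
from h import *
im=cv2.imread('pics/top0.png');C=cam('top')
m=mask(im,(95,150,80),(125,255,255));n,l,st,ce=cv2.connectedComponentsWithStats(m)
print([tuple(s) for s in st if s[4]>300]); print(im[142,281])
E
```

```text
t: 2.27
tool_pos: [0.5661, 0.1541, 0.2099]
tool_rot: [0.0, 0.978, 0.208, 0.0]
force: [0.9, -0.8, 0.2]
grip_width: 0.998
[(np.int32(0), np.int32(0), np.int32(512), np.int32(384), np.int32(192562)), (np.int32(256), np.int32(94), np.int32(48), np.int32(99), np.int32(4046))]
[216 124  72]
```

```bash
python3 -m creep '[0.06,-0.093,0.02,0,0,0,1,0.06,-0.093,0.02,0,0,0,1,0.06,-0.093,0.02,0,0,0,1,0.06,-0.093,0.02,0,0,0,1,0.06,-0.093,0.02,0,0,0,1]'
python3 - <<'E'
from h import *
C=cam('top')
s=state();im=get_image('wrist');cv2.imwrite('pics/w1.png',im);CW=cam('wrist',s)
print(s['tool_pos'],s['tool_rot'])
b=blobs(mask(im,(18,150,120),(35,255,255)));print(b)
print(back([x[1] for x in b],.006,CW))
t=cv2.imread('pics/top0.png')
m=mask(t,(95,150,80),(125,255,255));n,l,st,ce=cv2.connectedComponentsWithStats(m)
i=1+np.argmax(st[1:,4]);ys,xs=np.where(l==i)
print(cv2.minAreaRect(np.float32(back(np.c_[xs,ys],.004,C)[:,:2])))
a=t[80:205,240:320];cv2.imwrite('pics/case.png',cv2.resize(a,None,fx=4.8,fy=4.8,interpolation=2))
E
```

```text
t: 2.68
tool_pos: [0.5822, 0.2639, 0.1891]
tool_rot: [-0.0, 0.978, 0.21, -0.0]
force: [0.4, -1.6, -0.1]
grip_width: 1.001
[0.58217843 0.26394178 0.18913977] [-3.81480862e-04  9.77752263e-01  2.09762109e-01 -4.73391609e-04]
[(np.int32(519), array([305.61078998, 103.06358382])), (np.int32(484), array([209.52272727, 105.30991736]))]
[[0.66238075 0.25123597 0.006     ]
 [0.62138052 0.33714788 0.006     ]]
((0.55613112449646, -0.0033737607300281525), (0.09149107336997986, 0.21451285481452942), 85.14531707763672)
```

View pics/w1.png

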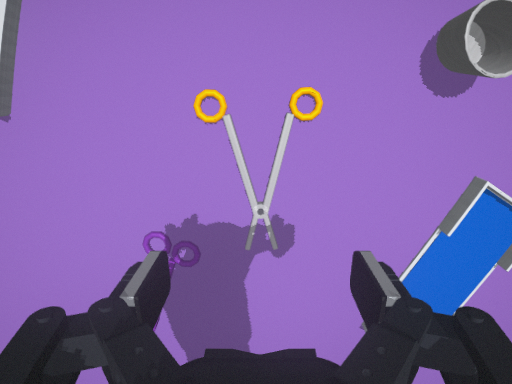

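View pics/case.png

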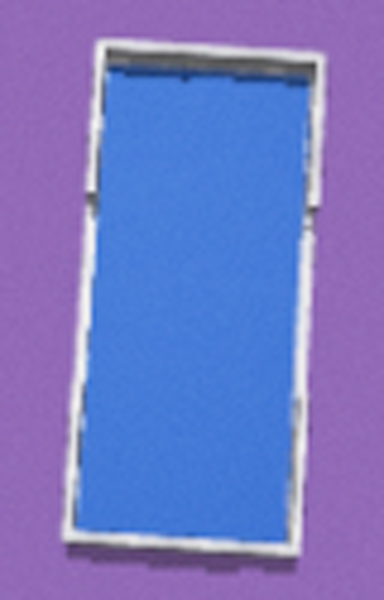

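Run:
```python
from h import *
C=cam('top')
p=np.array([(98,40),(327,54),(299,553),(65,542)])/4.8+[239.6,79.6]
w=back(p,.022,C)[:,:2];print(w,w.mean(0))
print([np.linalg.norm(w[i]-w[(i+1)%4]) for i in range(4)])
for a,b in((3,0),(2,1)):d=w[b]-w[a];print(np.degrees(np.arctan2(d[1],d[0])))
s=state();CW=cam('wrist',s)
P=back([[260.5,211],[305.6,103],[209.5,105.3]],.007,CW)[:,:2]
mid=(P[1]+P[2])/2;d=mid-P[0];print(P,np.degrees(np.arctan2(d[1],d[0])),np.linalg.norm(d));e=P[2]-P[1];print(np.degrees(np.arctan2(e[1],e[0]))-90)
u=d/np.linalg.norm(d);g=P[0]+.05*u;print('grasp',g)
q=s['tool_rot'];R=Ro.from_quat([q[1],q[2],q[3],q[0]]).as_matrix()
print('shift',R.T@np.r_[g-s['tool_pos'][:2],0])
for k in(1,2):
  v=P[k]-P[0];print(np.degrees(np.arctan2(v[1],v[0])),np.linalg.norm(v))
```

```text
[[ 0.6728867   0.03778438]
 [ 0.6644156  -0.06542531]
 [ 0.4387538  -0.04582716]
 [ 0.4455354   0.05610299]] [ 0.55539787 -0.00434127]
[np.float64(0.10355674751536377), np.float64(0.22651122256138786), np.float64(0.10215550189465215), np.float64(0.22808810067961957)]
-4.606599651255692
-4.963536544822753
[[0.54083191 0.24272275]
 [0.66310338 0.24862747]
 [0.62240094 0.33444626]] 25.591817790675105 0.11300687999636959
25.37421618651885
grasp [0.58592662 0.2643206 ]
shift [ 3.94170670e-03 -1.16965492e-03 -3.39524384e-06]
2.7647699803313746 0.1224139641452873
48.353542138821986 0.12274651915239149
```

```bash
python3 -m creep '[0.004,-0.001,0.08,0,0,-0.022,0.5,0.004,-0.001,0.12,0,0,-0.022,0.5,0.004,-0.001,0.16,0,0,-0.022,0.5,0.004,-0.001,0.175,0,0,-0.022,0.5,0.004,-0.001,0.18,0,0,-0.022,0.5,0.004,-0.001,0.18,0,0,-0.022,0.5,0.004,-0.001,0.18,0,0,-0.022,0.5]' 30
python3 - <<'E'
from h import *
cv2.imwrite('pics/w2.png',get_image('wrist'));print(state()['tool_pos'])
E
```

```text
t: 3.32
tool_pos: [0.5871, 0.2632, 0.0108]
tool_rot: [0.0, 0.976, 0.218, 0.0]
force: [0.8, 0.2, 0.4]
grip_width: 0.749
[0.58803155 0.26418716 0.01219018]
```

View pics/w2.png

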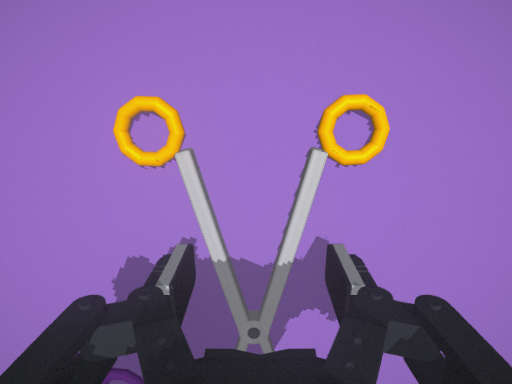

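The jaws straddle the shanks evenly, with the pads at (180,265) and (343,265). Next I'll feel for the table.

```bash
python3 -m creep '[0,0,0.004,0,0,0,0.5,0,0,0.008,0,0,0,0.5,0,0,0.008,0,0,0,0.5]'; python3 -m creep '[0,0,0.003,0,0,0,0.5,0,0,0.003,0,0,0,0.5]';python3 -m creep '[0,0,0.002,0,0,0,0.5,0,0,0.002,0,0,0,0.5]'
```

```text
t: 3.62
tool_pos: [0.5869, 0.2642, 0.0027]
tool_rot: [-0.0, 0.976, 0.219, 0.001]
force: [-0.8, 0.4, 0.2]
grip_width: 0.752
t: 3.78
tool_pos: [0.5862, 0.2641, -0.0012]
tool_rot: [0.0, 0.976, 0.219, 0.0]
force: [-0.5, 0.2, 0.0]
grip_width: 0.754
t: 3.95
tool_pos: [0.5861, 0.264, -0.0035]
tool_rot: [0.0, 0.976, 0.219, -0.0]
force: [0.1, 0.4, 0.8]
grip_width: 0.753
```

```bash
python3 -m creep '[0,0,0.002,0,0,0,0.5,0,0,0.002,0,0,0,0.5]';python3 -m creep '[0,0,0.002,0,0,0,0.5,0,0,0.002,0,0,0,0.5]'
```

```text
t: 4.12
tool_pos: [0.586, 0.264, -0.0056]
tool_rot: [0.0, 0.976, 0.219, -0.0]
force: [0.5, -0.2, 0.0]
grip_width: 0.751
t: 4.28
tool_pos: [0.5863, 0.264, -0.006]
tool_rot: [0.0, 0.976, 0.219, -0.0]
force: [-4.7, -3.4, 11.2]
grip_width: 0.749
```

```bash
python3 -m creep '[0,0,-0.0035,0,0,0,0.4,0,0,-0.005,0,0,0,0.2,0,0,-0.0055,0,0,0,0.1,0,0,-0.0065,0,0,0,0,0,0,-0.007,0,0,0,-0.1,0,0,-0.0075,0,0,0,-0.2,0,0,-0.008,0,0,0,-0.3,0,0,-0.0085,0,0,0,-0.4,0,0,-0.009,0,0,0,-0.5,0,0,-0.009,0,0,0,-0.5]' 30
python3 - <<'E'
from h import *
cv2.imwrite('pics/w3.png',get_image('wrist'));print(state()['tool_pos'])
E
```

```text
t: 5.12
tool_pos: [0.5861, 0.2639, 0.0016]
tool_rot: [0.0, 0.976, 0.219, -0.0]
force: [1.2, -0.8, 0.2]
grip_width: 0.248
[0.58605101 0.26394627 0.00162051]
```

View pics/w3.png

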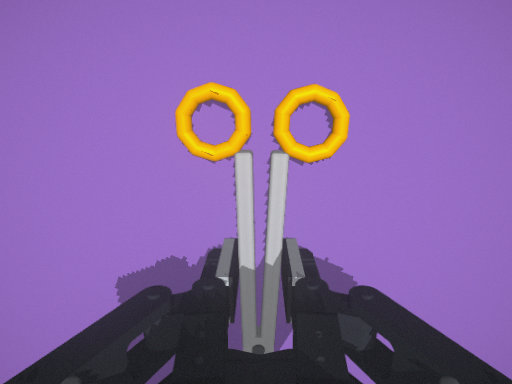

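Folding works: the rings are now at (213,122) and (311,123). I'll close fully.

```bash
python3 -m creep '[0,0,0,0,0,0,-0.8,0,0,0,0,0,0,-1,0,0,0,0,0,0,-1,0,0,0,0,0,0,-1,0,0,0,0,0,0,-1]' 50
python3 - <<'E'
from h import *
cv2.imwrite('pics/w4.png',get_image('wrist'));print(state()['tool_pos'])
E
```

```text
t: 5.58
tool_pos: [0.5863, 0.2643, 0.0019]
tool_rot: [-0.0, 0.976, 0.219, 0.0]
force: [-0.7, 0.9, 3.0]
grip_width: 0.175
[0.58634045 0.2643067  0.0019126 ]
```

View pics/w4.png

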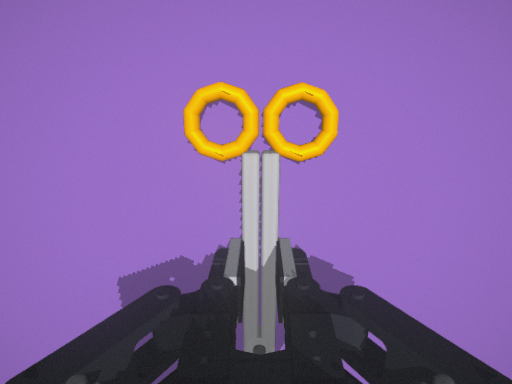

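```bash
python3 -m creep '[0,0,-0.03,0,0,0,-1,0,0,-0.06,0,0,0,-1,0,0,-0.09,0,0,0,-1,0,0,-0.11,0,0,0,-1,-0.02,0.035,-0.11,0,0,0.1,-1,-0.04,0.065,-0.11,0,0,0.2,-1,-0.06,0.1,-0.11,0,0,0.3,-1,-0.08,0.13,-0.11,0,0,0.4,-1,-0.1,0.16,-0.11,0,0,0.5,-1,-0.12,0.195,-0.11,0,0,0.524,-1,-0.141,0.227,-0.11,0,0,0.524,-1,-0.141,0.227,-0.11,0,0,0.524,-1,-0.141,0.227,-0.11,0,0,0.524,-1,-0.141,0.227,-0.11,0,0,0.524,-1]' 60
python3 - <<'E'
from h import *
s=state();print(s['tool_pos'],s['tool_rot'],s['grip_width'])
for c in('wrist','top','scene'):cv2.imwrite(f'pics/{c}5.png',get_image(c))
import pickle;pickle.dump(s,open('s5.pkl','wb'))
E
```

```text
t: 6.8
tool_pos: [0.5554, -0.0012, 0.1116]
tool_rot: [-0.0, 0.999, -0.042, -0.0]
force: [-0.4, -0.3, -0.5]
grip_width: 0.172
[ 0.55541077 -0.00115834  0.11160757] [-2.12344910e-04  9.99125054e-01 -4.18218242e-02 -1.29586613e-04] 0.17189340375494536
```

View pics/wrist5.png

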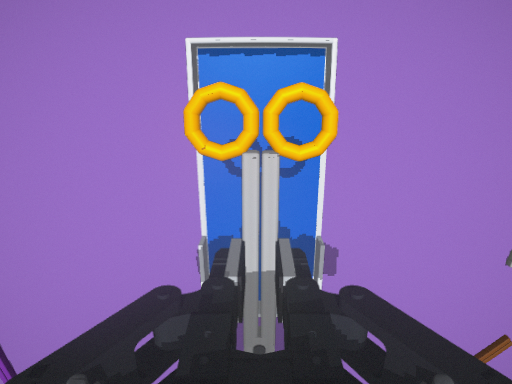

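View pics/scene5.png

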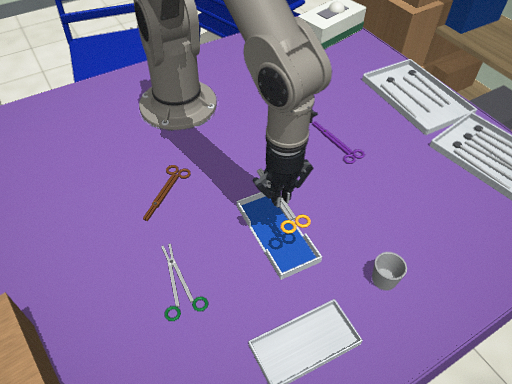

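Run:
```python
from h import *
import pickle
s=pickle.load(open('s5.pkl','rb'));C=cam('wrist',s)
p=back([[186.5,39],[337,39]],.022,C)[:,:2];print(p)
d=p[0]-p[1];a=np.arctan2(d[1],d[0])-np.pi/2;print(np.degrees(a),np.linalg.norm(d))
u=np.array([np.cos(a),np.sin(a)]);print('case centre',p.mean(0)-.114*u)
im=cv2.imread('pics/wrist5.png')
z=s['tool_pos'][2]
f=back([[259,349.5]],z+.007,C)[0,:2];b=blobs(mask(im,(18,150,120),(35,255,255)),100);r=back([x[1] for x in b],z+.003,C)[:,:2]
print(b,'pivot',f,'rings',r);m=r.mean(0) if len(r)==2 else r[0]
v=m-f;print('forceps ang',np.degrees(np.arctan2(v[1],v[0])),'L',np.linalg.norm(v),'origin',f+.05*v/np.linalg.norm(v))
print('tool ang',2*np.degrees(np.arctan2(s['tool_rot'][2],s['tool_rot'][1])))
# top rechecks: case edges
t=cv2.imread('pics/wrist5.png')[25:60,170:350];cv2.imwrite('pics/e.png',cv2.resize(t,None,fx=4,fy=4,interpolation=2))
```

```text
[[ 0.67292138  0.03993231]
 [ 0.66450858 -0.06128817]]
-4.751140999176751 0.10156949376229761
case centre [ 0.5551067  -0.00123553]
[(np.int32(2856), array([221.16911765, 120.32387955])), (np.int32(2916), array([300.25617284, 121.08813443]))] pivot [0.50249328 0.00506629] rings [[ 0.62388124  0.0110234 ]
 [ 0.62074099 -0.02263289]]
forceps ang -5.184233161973322 L 0.12030998591909403 origin [5.52288745e-01 5.48361227e-04]
tool ang -4.793826326383846
```

View pics/e.png

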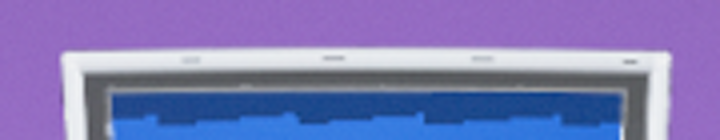

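```bash
python3 -m creep '[0.002,0,0.03,0,0,0,-1,0.002,0,0.06,0,0,0,-1,0.002,0,0.08,0,0,0,-1,0.002,0,0.095,0,0,0,-1,0.002,0,0.1,0,0,0,-1,0.002,0,0.103,0,0,0,-1,0.002,0,0.103,0,0,0,-1]'; python3 -m creep '[0,0,0.0015,0,0,0,-1,0,0,0.0015,0,0,0,-1]'; python3 -m creep '[0,0,0.001,0,0,0,-1,0,0,0.001,0,0,0,-1]'
```

```text
t: 7.53
tool_pos: [0.5578, -0.0007, 0.0087]
tool_rot: [-0.0, 0.999, -0.041, -0.0]
force: [0.4, -0.3, -1.0]
grip_width: 0.168
t: 7.7
tool_pos: [0.5584, -0.0013, 0.0081]
tool_rot: [-0.0, 0.999, -0.041, 0.001]
force: [-1.2, 0.2, -0.5]
grip_width: 0.167
t: 7.87
tool_pos: [0.5579, -0.0015, 0.0068]
tool_rot: [-0.0, 0.999, -0.042, 0.001]
force: [1.3, -1.6, -0.2]
grip_width: 0.169
```

```bash
python3 -m creep '[0,0,0.001,0,0,0,-1,0,0,0.001,0,0,0,-1]'
python3 - <<'E'
from h import *
for c in('wrist','scene'):cv2.imwrite(f'pics/{c}6.png',get_image(c))
E
```

```text
t: 8.03
tool_pos: [0.558, -0.0016, 0.0059]
tool_rot: [0.0, 0.999, -0.042, 0.0]
force: [-0.5, -0.1, 4.2]
grip_width: 0.169
```

View pics/wrist6.png

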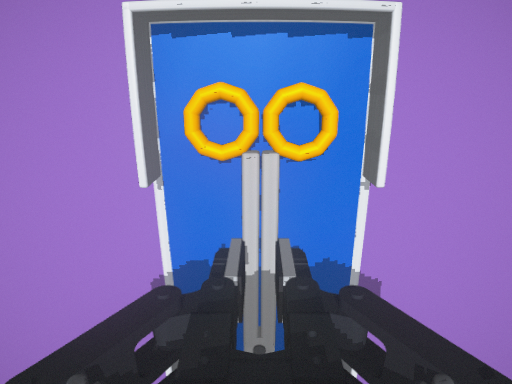

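The forceps are on the floor, rings at (221,121) and (301,121), well inside the walls, with 4 N of contact. I'll release gently and then lift.

```bash
python3 -m creep '[0,0,0,0,0,0,-0.6,0,0,0,0,0,0,-0.5,0,0,0,0,0,0,-0.4,0,0,0,0,0,0,-0.3,0,0,0,0,0,0,-0.3,0,0,-0.01,0,0,0,-0.3,0,0,-0.04,0,0,0,-0.3,0,0,-0.08,0,0,0,-0.3,0,0,-0.12,0,0,0,0,0,0,-0.15,0,0,0,0,0,0,-0.15,0,0,0,0,0,0,-0.15,0,0,0,0]'
python3 - <<'E'
from h import *
for c in('wrist','scene'):cv2.imwrite(f'pics/{c}7.png',get_image(c))
E
```

```text
t: 9.13
tool_pos: [0.5589, -0.0015, 0.1579]
tool_rot: [-0.0, 0.999, -0.042, 0.002]
force: [-0.2, 0.0, -0.6]
grip_width: 0.497
```

View pics/wrist7.png

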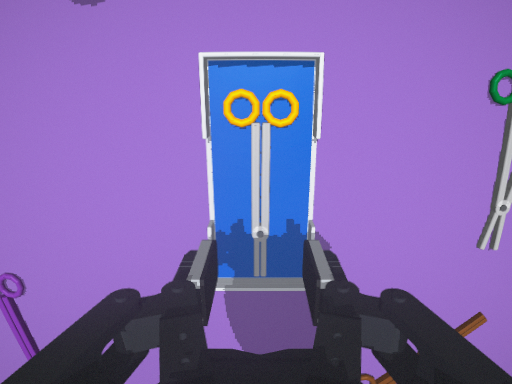

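View pics/scene7.png

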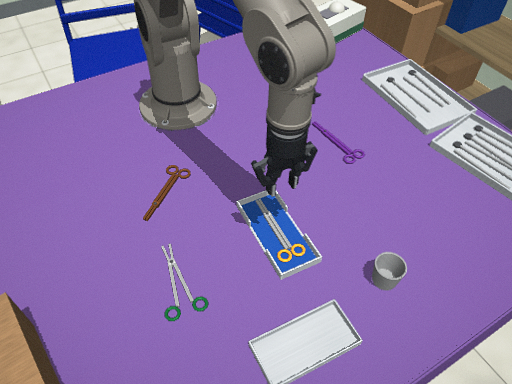

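Run:
```python
from h import *
s=state();im=cv2.imread('pics/wrist7.png');C=cam('wrist',s)
b=blobs(mask(im,(18,150,120),(35,255,255)),100);r=back([x[1] for x in b],.0085,C)[:,:2];f=back([[260.5,233.5]],.011,C)[0,:2]
print(r,np.linalg.norm(r[0]-r[1]));v=r.mean(0)-f;print('ang',np.degrees(np.arctan2(v[1],v[0])),'origin',f+.05*v/np.linalg.norm(v))
a=im[50:290,190:330];cv2.imwrite('pics/z.png',cv2.resize(a,None,fx=2.5,fy=2.5,interpolation=2))
```

```text
[[ 0.62307222  0.0105451 ]
 [ 0.61983282 -0.0239284 ]] 0.034625362612863184
ang -4.817423750559924 origin [ 0.55164657 -0.0008085 ]
```

View pics/z.png

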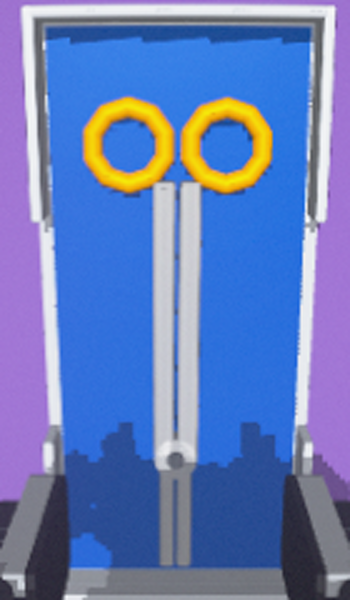

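```bash
python3 -c "
from bench import *
print(sign_off())"
```

```text
the job is handed in; nothing more can be done
None
```

The gold-ringed forceps are folded shut and lying flat inside the blue-floored case. I handed the job in at about 9.2 s of the 35 s allowed. I squeezed both shanks 50 mm along from the pivot, lifted the forceps, turned them to the case's axis, set them on the floor (4 N of contact), released and lifted clear.

**Last checks after release:**
- **Position:** the forceps' origin is about 4 mm from the case centre along its length and within about 1 mm across it. Their angle is −4.8°, matching the case.
- **Shut:** the rings are 34.6 mm apart, against 33.8 mm while gripped, so they stayed shut to within measuring error.
- **Other items:** in the last scene picture the green-ringed pair and the purple and brown look-alikes look unmoved. I judged that by eye and did not measure it.

**Disagreements:** the top camera read positions about 3 mm lower in y than the wrist and scene cameras, so I went by the wrist view. The gripper's opening while holding came out near 15 mm if its reading is linear, though the shut shanks are 18 mm wide. The pictures showed the shanks fully closed and parallel.

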